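Raise the polishing guard to its mark

ROBOT

A 6-joint arm with a two-finger parallel gripper is mounted at the origin on the work surface. World frame = base frame: x ahead of the robot, y to its left, z up, the work surface at z = 0. Lengths are in m, angles in rad, forces in N, time in s.
With the tool pointing down it reaches from about 0.3 to 0.775 m from the base axis. Payload 14.6 kg.
Tool frame: the origin (TCP) lies midway between the tips of the shut fingers; the grasp point (between the pads) lies 19 mm behind it (ctrl.pinch_z is the distance from the TCP to the grasp point, in m); z points along the fingers, y is the line along which they close (so a half turn about z gives the same grasp; the last joint's range is limited). The gripper opens to 94 mm and grips with 3 to 60 N. Pads are 16 mm wide; open, the fingers measure 119 mm over their backs; the gripper's body (75 mm by 177 mm) begins 78 mm behind the grasp point.
Start: joints at [-1.345, 0.3, 1.521, -0, 1.321, -0.067], TCP at [0.159, -0.527, 0.205] pointing down, gripper open.
Joint ranges: [-3.03, 3.03], [-0.79, 2.21], [0.23, 2.52], [-1.04, 4.18], [0, 3.07], [-2.55, 2.55]. Speed limits (rad/s): [2.22, 2.22, 2.57, 3.14, 3.14, 3.14].

INTERFACE

Orientations are given as [roll, pitch, yaw] about the fixed x, y, z axes, in that order (R = Rz(yaw) Ry(pitch) Rx(roll)).
In Python, from station import ctrl gives the robot as it stands.
- The arm moves only by the tool jog_arm, never from a script. Its argument "motion" is a list of rows, each a list of 7 numbers: the shift along the tool's x, y, z in m, then the turn, a rotation vector about the tool's x, y, z in rad, then the opening, from -1 (shut) to 1 (fully open). In form: [[tx, ty, tz, rx, ry, rz, gripper], ...]. A call has 1 to 5 rows; each row shifts and turns the commanded pose from where the row before left it, along the tool's axes as they then stand; what a row does not reach is not made up. A row lasts 1/10 s, in which the tool goes at most 50 mm and 8.59 degrees, less where a joint would pass 70% of its speed; a pose out of reach is approached as far as the arm can. A call is refused whole if a number of a shift passes 0.05 or a number of a turn 0.15, either way. A call with a gripper value outside its range is refused whole. The fingers move at their own pace and stop on an object; "squeeze" is the grip in N (left out, the last holds). Time passes only in rows, so rows that do not move let the fingers close. It gives the time, the measured TCP pose, the force, the opening and the grip force at its end, in the units of the state.
- ctrl.get_obs(): the state, without advancing time (a new reading comes with each control period).
- ctrl.camera(name): name is "side" or "top" or "wrist"; returns the picture (384x512x3 uint8, red, green, blue); there is no depth.
- ctrl.camera_model(name): a dict with "intrinsics" (3x3 intrinsics, pixels), "k1" (the pictures are not rectified: a ray, as slopes to the right and down, at radius r is drawn at 1 + k1 r^2 times it, then the intrinsics apply), "rvec" (rotation vector, rad) and "tvec" (3), from world to camera coordinates, as OpenCV has them. Camera axes: x right, y down, z forward; pixel columns grow to the right and rows downward; lengths in m; the calibration is good to about 2 mm. A picture is of the moment at which its call begins: read the wrist's pose just before it. camera_model takes no time and is no camera call; for the wrist camera it gives the pose at the moment of the call.
- ctrl.hand_in(): hands the job in; it is judged then, once.
The state is a dict: "time_s": time; "qpos": joint angles; "joint_vel": joint speeds; "tau": joint torques, N m; "ee_pos": TCP position; "eef_rot": TCP orientation; "force": force on the tool from outside, world axes, zero at the start; "moment": the same for the moment, N m; "grip_width": finger opening in m; "grip_force": force on a finger pad.
Only numpy, scipy, OpenCV 4.12 (cv2) and the standard library are available. Lean on these libraries where they do the work, as an engineer would, in place of code of your own. Each camera call takes 0.05 s, during which the arm holds its last target. There are 200 camera calls.

TASK

Push the counterweighted guard window of the polishing stand up with your fingertips from beneath its lip, until its pointer tab stands level in the gap between the two prongs of the height clip on the post; then move away and leave it there. Push gently and steadily, do not pinch or grip the lip, and leave the bottle, the jar and the file as they are.

Things in the scene. Friction and masses are not known exactly. Their poses are not given: they have to be found in the camera images.
- front (a point): Fixed polishing stand: grey base plate 320 (x) by 440 mm (y), two aluminium posts 30 mm square centred 200 mm left and right of the middle, 372 mm tall, clear side screens, a polisher behind the window. This point: middle of the base plate's front edge, on the bench. Stand axes: -x points out of its front, where the window is; +y is its left seen from the robot; z up. Place and yaw vary.
- lip (a point): Centre of the round roll under the window's lip: a horizontal aluminium bar 24 mm in diameter, 300 mm long along the stand's y. It hangs 48 mm in front (stand -x) of the pane, 42 mm in front of the window's lower rail, whose bottom edge is 15 mm below this point. Below the roll all is free down to the bench; the base plate starts 53 mm behind this point. Moves with the window.
- lip_roll: The roll itself, origin and size as for point lip; this is what is pushed up from beneath.
- lip_top: Flat aluminium strip 5 mm thick, 300 mm long, 56 mm from front to back, that lies on the roll (its top 13 mm above the roll's centre) and joins it to the window. Pressing on it and on the roll at once counts as pinching. Origin: at the roll's centre.
- window (a joint): Height of the guard window above shut, m: 0 shut, 0.26 upper stop. The window (390 mm wide, 175 mm high, 0.8 kg) slides straight up and down; its weight is balanced, so 2 to 6 N moves it and it stays where it is left. The roll's centre is 75 mm above the bench at 0. It starts a little open. Push at no more than 0.1 m/s.
- pointer (a point): Tip of the window's pointer tab: a steel strip 6 mm thick (vertically) that sticks out 31 mm from the window's left (+y) edge, in front of the left post. This point: middle of its outer end. It moves with the window, 10 mm above the roll's centre and 226 mm to its left.
- clip: Height clip: dark steel C-shaped bracket outside the left post, open towards the window, with two flat horizontal prongs 70 mm (x) by 40 mm (y), 6 mm thick, one above the other with a 26 mm gap (38 mm tall overall). Origin: middle of the gap; z up. Its height varies. The pointer passes 4 mm beside the prongs without touching; it is at the mark when its middle is as high as this origin.
- oil: White plastic oil bottle, 52 mm in diameter, 130 mm tall, standing loose on the bench beside one end of the lip. Origin: centre of its underside. Leave it.
- jar: Amber glass jar with steel cap, 66 mm in diameter, 75 mm tall, standing loose beside the other end of the lip. Origin: centre of its underside. Leave it.
- file: Loose hand file with a round wooden handle (23 mm thick), 270 mm long overall, lying on the bench in front of the stand. Origin: on the bench under its middle (140 mm from the handle's end, 130 mm from the tip), x along it towards the tip. Leave it.

How it is judged:
By the outcome, as a careful person would: the job done as asked, in the order asked, and still so for the second after the job is handed in, with the robot touching nothing.
It also fails if it takes over 48 s, if anything falls off the work surface, if the arm or the gripper's body presses on something with over 40 N, if the wrist force passes 120 N, or if a joint passes its speed limit or range.

## Working session

There is one attempt and no reset: what is moved stays moved. The work goes in short steps, Python scripts to look and compute and a tool call to move; the robot and the scene stay as the last step left them, time stands still between calls to the robot, and variables do not carry over. Pictures are saved under pics/ and viewed, at most 10 in all, crops included, and the job is handed in when it is done.

Besides the shell and the picture viewer there is one more tool, called after "Request:" by a JSON object that holds its "op" and its "data", one argument or row to a line. jog_arm: Moves the arm, as the interface text tells. Its arguments: {"type":"object","properties":{"motion":{"type":"array"},"squeeze":{"type":"number"}},"required":["motion"]}

```bash
mkdir -p pics; cat > h.py <<'E'
import numpy as np, cv2
from station import ctrl
def cam(n):
    m=ctrl.camera_model(n); R=cv2.Rodrigues(np.array(m["rvec"],float))[0]; return np.array(m["intrinsics"],float),m["k1"],R,np.array(m["tvec"],float).ravel()
def ray(n,u,v,c=None):
    K,k,R,t=c or cam(n)
    p=cv2.undistortPoints(np.array([[[u,v]]],float),K,np.array([k,0,0,0.]))[0,0]
    d=R.T@np.array([p[0],p[1],1]); return -R.T@t,d/np.linalg.norm(d)
def plane(n,u,v,z,c=None):
    o,d=ray(n,u,v,c); return o+d*(z-o[2])/d[2]
def two(a,b):
    (o1,d1),(o2,d2)=a,b
    s=np.linalg.lstsq(np.c_[d1,-d2],o2-o1,rcond=None)[0]
    p,q=o1+d1*s[0],o2+d2*s[1]; return (p+q)/2,np.linalg.norm(p-q)
def proj(n,P,c=None):
    K,k,R,t=c or cam(n)
    return cv2.projectPoints(np.array(P,float).reshape(-1,3),cv2.Rodrigues(R)[0],t,K,np.array([k,0,0,0.]))[0][:,0]
def save(n,f):
    im=ctrl.camera(n)[:,:,::-1]; cv2.imwrite(f'pics/{f}.png',im); return im
E
python3 - <<'E'
from h import *
for n in('side','top'):
    im=save(n,n+'0'); cv2.imwrite(f'pics/{n}0b.png',cv2.resize(im,(800,600),interpolation=cv2.INTER_CUBIC))
    K,k,R,t=cam(n); print(n,-R.T@t,R[2],K[0,0],k)
o=ctrl.get_obs(); print(o['time_s'],o['ee_pos'],o['eef_rot'],o['force'],o['grip_width'])
E
```

```text
side [0.17354382 0.86722778 1.20095979] [ 0.2855104  -0.61723596 -0.73314636] 471.3297651616552 -0.1550301852906828
top [0.49890383 0.00904896 1.28784959] [ 0.07723813  0.00587391 -0.99699537] 363.8027953676103 -0.03210962512296767
0.1 [ 0.15868513 -0.52636501  0.20494472] [-3.14055506e+00 -8.57411624e-05  2.92778756e-01] [-0.46124782 -0.5828795   0.17386981] 0.09385161160494473
```

View pics/side0b.png

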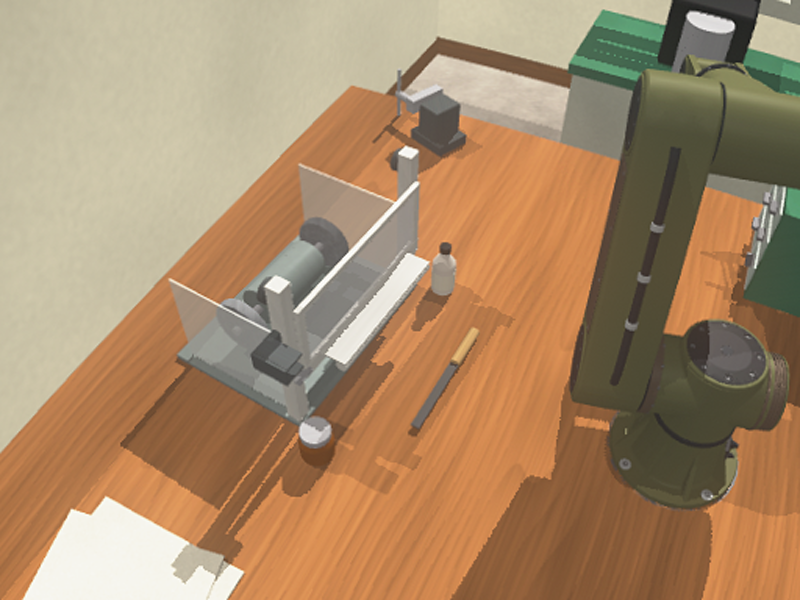

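View pics/top0b.png

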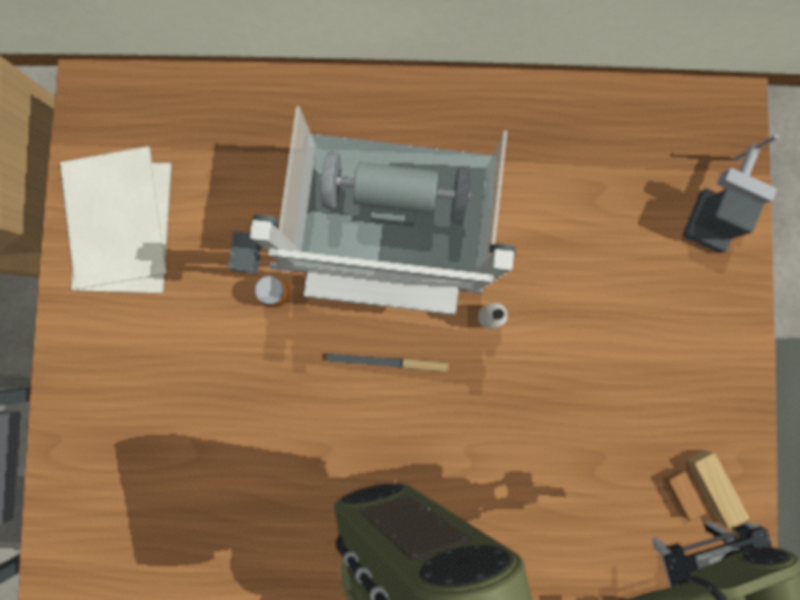

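The side view shows the strip at (327..429, 253..367), the clip near (277,357), the jar at (316,440) and the bottle at (443,270). The top view shows post tops at (262,230) and (502,258), with the file at (325..447, 357..367). Next I'll enlarge the clip and lip areas.

```bash
python3 - <<'E'
from h import *
s=cv2.imread('pics/side0.png');t=cv2.imread('pics/top0.png')
a=cv2.resize(s[150:290,140:290],None,fx=4,fy=4,interpolation=cv2.INTER_CUBIC)
b=cv2.resize(t[130:215,140:340],None,fx=4,fy=4,interpolation=cv2.INTER_CUBIC)
cv2.imwrite('pics/sc.png',a);cv2.imwrite('pics/tc.png',b)
f=.64
L=plane('top',262*f,230*f,.372);R=plane('top',502*f,258*f,.372)
L2=plane('side',277*f,285*f,.372);R2=plane('side',408*f,153*f,.372)
print('posts',L,R,L2,R2)
d=(L2-R2)[:2];print('yaw',np.arctan2(-d[0],d[1]),np.hypot(*d))
for nm,a,b in(('fl',(343,367),(305,297)),('fr',(429,262),(456,312)),('bl',(327,358),(307,273)),('br',(415,253),(459,289))):
    print(nm,*two(ray('side',a[0]*f,a[1]*f),ray('top',b[0]*f,b[1]*f)))
for nm,p,z in(('jar',(269,291),.075),('oil',(497,314),.13),('file tip',(325,357),.01),('file end',(447,367),.012)): print(nm,plane('top',p[0]*f,p[1]*f,z))
E
```

```text
posts [0.67680201 0.23714041 0.372     ] [ 0.64165889 -0.15571179  0.372     ] [0.67295834 0.24538909 0.372     ] [ 0.63610114 -0.15075198  0.372     ]
yaw -0.0927734947432067 0.3978519800730773
fl [0.58868459 0.19944676 0.1559704 ] 0.007052169622123199
fr [ 0.56340909 -0.1043622   0.15792343] 0.0011507765413163872
bl [0.63115366 0.19517571 0.15410551] 0.006146181635998271
br [ 0.60386398 -0.11106199  0.16060089] 0.01265005719867114
jar [0.602295   0.28960439 0.075     ]
oil [ 0.56385982 -0.19068189  0.13      ]
file tip [0.46311436 0.17205676 0.01      ]
file end [ 0.44890671 -0.10131545  0.012     ]
```

View pics/sc.png

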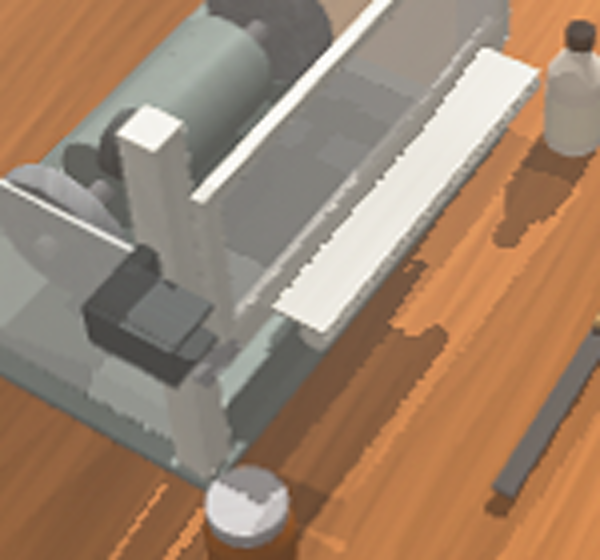

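View pics/tc.png

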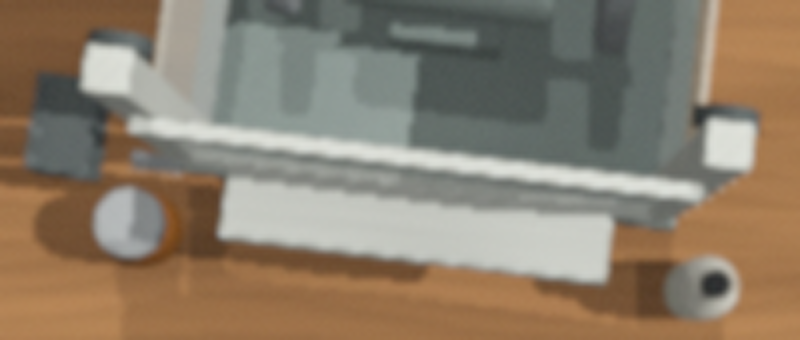

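The stand yaw is about -0.09 rad, and the roll is near (0.59, 0.046, 0.144). The clip is in the side crop at about (85–215, 250–385), and the pointer tab sits just under it at about (215,365). I'll retract and swing round in front, and fit the arm's kinematics from the joint data on the way.

Request:
{"op": "jog_arm", "data": {
  "motion": [
    [0, -0.02, -0.04, 0, 0, 0, -1],
    [0, -0.03, -0.045, 0, 0, 0, -1],
    [0, -0.03, -0.045, 0, 0, 0, -1],
    [0, -0.02, -0.03, 0, 0, 0, -1]
  ]
}}

```text
time_s: 0.5
ee_pos: [0.1309, -0.4339, 0.3612]
eef_rot: [3.14, 0.0, 0.293]
force: [0.5, 0.8, -0.2]
grip_width: 0.0654
grip_force: 0.0
```

```bash
cat >> h.py <<'E'
def log():
    import json; o=ctrl.get_obs()
    open('log.txt','a').write(json.dumps([list(map(float,o[k])) for k in('qpos','ee_pos','eef_rot')])+'\n')
    print(o['time_s'],np.round(o['qpos'],3),np.round(o['ee_pos'],4),np.round(o['eef_rot'],3),np.round(o['force'],1))
E
python3 -c "from h import *;log()"
```

```text
0.5 [-1.359  0.005  1.505 -0.     1.63  -0.081] [ 0.1309 -0.4339  0.3612] [3.14  0.    0.293] [ 0.5  0.8 -0.2]
```

Request:
{"op": "jog_arm", "data": {
  "motion": [
    [0.043, -0.002, 0, 0, 0, -0.1, -1],
    [0.043, -0.002, 0, 0, 0, -0.1, -1],
    [0.043, -0.002, 0, 0, 0, -0.1, -1],
    [0.043, -0.002, 0, 0, 0, -0.1, -1],
    [0.043, -0.002, 0, 0, 0, -0.1, -1]
  ]
}}

```text
time_s: 1.0
ee_pos: [0.3153, -0.3245, 0.3583]
eef_rot: [-3.141, -0.0, 0.797]
force: [-0.5, -0.1, -0.1]
grip_width: 0.0253
grip_force: 0.0
```

Request:
{"op": "jog_arm", "data": {
  "motion": [
    [0.043, -0.002, 0, 0, 0, -0.1, -1],
    [0.043, -0.002, 0, 0, 0, -0.1, -1],
    [0.043, -0.002, 0, 0, 0, -0.1, -1],
    [0.043, -0.002, 0, 0, 0, -0.1, -1],
    [0.043, -0.002, 0, 0, 0, -0.1, -1]
  ]
}}

```text
time_s: 1.5
ee_pos: [0.4226, -0.1404, 0.3583]
eef_rot: [-3.141, -0.0, 1.297]
force: [0.9, -0.5, 1.3]
grip_width: 0.0004
grip_force: 0.0
```

```bash
python3 -c "from h import *;log()"
```

```text
1.5 [-0.403 -0.012  1.528  0.     1.626 -0.129] [ 0.4226 -0.1404  0.3583] [-3.141 -0.     1.297] [ 0.9 -0.5  1.3]
```

Request:
{"op": "jog_arm", "data": {
  "motion": [
    [0, 0, -0.02, -0.1, 0, 0, -1],
    [0, 0, -0.02, -0.1, 0, 0, -1],
    [0, 0, -0.02, -0.1, 0, 0, -1]
  ]
}}

```text
time_s: 1.8
ee_pos: [0.4165, -0.14, 0.4188]
eef_rot: [2.838, 0.0, 1.294]
force: [-0.1, 0.0, 0.8]
grip_width: 0.0006
grip_force: 0.0
```

```bash
python3 -c "from h import *;log()"
```

```text
1.8 [-0.437 -0.216  1.603  0.048  1.455 -0.159] [ 0.4165 -0.14    0.4188] [2.838 0.    1.294] [-0.1  0.   0.8]
```

Request:
{"op": "jog_arm", "data": {
  "motion": [
    [0, 0, 0, 0, -0.14, 0, -1],
    [0, 0, 0, 0, -0.14, 0, -1]
  ]
}}

```text
time_s: 2.0
ee_pos: [0.4156, -0.1415, 0.4197]
eef_rot: [2.825, 0.272, 1.203]
force: [0.0, -0.6, -1.3]
grip_width: 0.0005
grip_force: 0.0
```

```bash
python3 -c "from h import *;log()"
```

```text
2.0 [-0.229 -0.203  1.614 -0.303  1.447  0.09 ] [ 0.4156 -0.1415  0.4197] [2.825 0.272 1.203] [ 0.  -0.6 -1.3]
```

```bash
cat > kin.py <<'E'
import numpy as np, json
from scipy.spatial.transform import Rotation as Ro
from scipy.optimize import least_squares
def fk(q,p):
    a1,b,d1,a2,e,l3,L,b2=p
    R=Ro.from_euler('z',q[0]); x=np.array([0,0,d1])+R.apply([a1,b,0])
    R=R*Ro.from_euler('y',q[1]); x=x+R.apply([0,0,a2])
    R=R*Ro.from_euler('y',q[2]); x=x+R.apply([e,0,l3])
    R=R*Ro.from_euler('z',S4*q[3]); R=R*Ro.from_euler('y',q[4]); x=x+R.apply([0,b2,0])
    R=R*Ro.from_euler('z',S6*q[5]+OFF); x=x+R.apply([0,0,L]); return x,R
D=[json.loads(l) for l in open('log.txt')]+[[[-1.345,.3,1.521,0,1.321,-.067],[.1587,-.5264,.2049],[-3.1406,0,.2928]]]
S4,S6,OFF=1,1,0
def fit():
    def r(p): return np.concatenate([fk(q,p)[0]-x for q,x,_ in D]+[[1e-4*v for v in p]])
    return least_squares(r,[0,0,.3,.4,0,.4,.2,0])
def roterr(): return [ (fk(q,np.zeros(8))[1].inv()*Ro.from_euler('xyz',w)).magnitude() for q,_,w in D]
best=min(((max(roterr()),s4,s6,o) for s4 in(1,-1) for s6 in(1,-1) for o in(np.pi/2,-np.pi/2,0,np.pi) if [globals().update(S4=s4,S6=s6,OFF=o)]))
S4,S6,OFF=best[1:]; f=fit(); P=f.x
lo=np.array([-3.03,-.79,.23,-1.04,0,-2.55]);hi=np.array([3.03,2.21,2.52,4.18,3.07,2.55])
def ik(x,R,q0):
    def r(q):
        y,S=fk(q,P); return np.concatenate([(y-x)*3,(R.inv()*S).as_rotvec(),1e-4*(q-q0)])
    return least_squares(r,np.clip(q0,lo+1e-4,hi-1e-4),bounds=(lo,hi))
if __name__=='__main__':
    print(best,P.round(4)); print(max(abs(fk(q,P)[0]-x).max() for q,x,_ in D))
    # target: tool horizontal, towards az psi
    for psi in (-.09,0,.08):
      for roll in (0,np.pi/2,-np.pi/2,np.pi):
        for z in (.11,.2,.3,.36):
          zt=np.array([np.cos(psi),np.sin(psi),0]); 
          R=Ro.from_matrix(np.c_[np.cross([0,0,1],zt),[0,0,1],zt])*Ro.from_euler('z',roll)
          x=np.array([.605,.04,z]); b=min((ik(x,R,np.array(q0)) for q0 in([0,.5,1.5,3.1,1,0],[0,.5,1.5,3.1,1,1.5],[0,.5,1.5,3.1,1,-1.5],[0,.5,1.5,.1,.1,0])),key=lambda s:s.cost)
          print(psi,round(roll,2),z,b.x.round(2),'%.1e'%b.cost)
E
python3 kin.py
```

```text
(0.0005868667241598647, 1, 1, 1.5707963267948966) [-1.300e-03  3.650e-02  2.214e-01  4.248e-01  4.180e-02  4.487e-01
  2.707e-01  2.000e-04]
0.00016408081731880686
-0.09 0 0.11 [0.3  0.45 2.12 3.89 0.94 2.55] 6.9e-02
-0.09 0 0.2 [0.27 0.24 2.17 3.86 0.82 2.55] 3.7e-02
-0.09 0 0.3 [0.21 0.05 2.17 3.82 0.67 2.55] 1.4e-02
-0.09 0 0.36 [ 0.17 -0.05  2.14  3.8   0.56  2.55] 5.7e-03
-0.09 1.57 0.11 [ 0.08  0.67  2.21  3.32  1.31 -1.62] 3.5e-09
-0.09 1.57 0.2 [ 0.08  0.39  2.25  3.34  1.08 -1.66] 3.3e-09
-0.09 1.57 0.3 [ 0.08  0.12  2.23  3.39  0.79 -1.75] 4.4e-09
-0.09 1.57 0.36 [ 0.08 -0.02  2.18  3.44  0.62 -1.82] 5.5e-09
-0.09 -1.57 0.11 [0.08 0.67 2.21 3.32 1.31 1.52] 3.4e-09
-0.09 -1.57 0.2 [0.08 0.39 2.25 3.34 1.08 1.48] 3.2e-09
-0.09 -1.57 0.3 [0.08 0.12 2.23 3.39 0.79 1.4 ] 4.1e-09
-0.09 -1.57 0.36 [ 0.08 -0.02  2.18  3.44  0.62  1.32] 5.2e-09
-0.09 3.14 0.11 [ 0.08  0.67  2.21  3.32  1.31 -0.05] 3.4e-09
-0.09 3.14 0.2 [ 0.08  0.39  2.25  3.34  1.08 -0.09] 3.3e-09
-0.09 3.14 0.3 [ 0.08  0.12  2.23  3.39  0.79 -0.17] 4.2e-09
-0.09 3.14 0.36 [ 0.08 -0.02  2.18  3.44  0.62 -0.25] 5.3e
[... 1139 characters left out ...]
2.22  3.    1.32 -1.54] 3.3e-09
0.08 1.57 0.2 [-0.05  0.39  2.26  2.99  1.08 -1.5 ] 3.1e-09
0.08 1.57 0.3 [-0.05  0.1   2.24  2.95  0.78 -1.44] 3.9e-09
0.08 1.57 0.36 [-0.05 -0.03  2.2   2.91  0.61 -1.38] 4.9e-09
0.08 -1.57 0.11 [-0.05  0.67  2.22  3.    1.32  1.61] 3.4e-09
0.08 -1.57 0.2 [-0.05  0.39  2.26  2.99  1.08  1.64] 3.2e-09
0.08 -1.57 0.3 [-0.05  0.1   2.24  2.95  0.78  1.71] 4.1e-09
0.08 -1.57 0.36 [-0.05 -0.03  2.2   2.91  0.61  1.77] 5.2e-09
0.08 3.14 0.11 [-0.05  0.67  2.22  3.    1.32  0.03] 3.3e-09
0.08 3.14 0.2 [-0.05  0.39  2.26  2.99  1.08  0.07] 3.1e-09
0.08 3.14 0.3 [-0.05  0.1   2.24  2.95  0.78  0.14] 4.0e-09
0.08 3.14 0.36 [-0.05 -0.03  2.2   2.91  0.61  0.19] 5.0e-09
```

```bash
cat > plan.py <<'E'
from kin import *
import sys
def hor(psi,roll=np.pi/2):
    zt=np.array([np.cos(psi),np.sin(psi),0]); return Ro.from_matrix(np.c_[np.cross([0,0,1],zt),[0,0,1],zt])*Ro.from_euler('z',roll)
def rows(qs,x,R):
    out=[]
    for q in qs:
        y,S=fk(q,P); d=R.inv().apply(y-x).round(3); w=(R.inv()*S).as_rotvec().round(3)
        out.append([*d,*w,-1]); x=x+R.apply(d); R=R*Ro.from_rotvec(w)
    return out,x,R
E
python3 - <<'E'
from plan import *
from h import *
o=ctrl.get_obs(); q=np.array(o['qpos'])
xt=np.array([.46,.04,.25]); s=ik(xt,hor(0),np.array([0,.1,2.3,3.1,.9,-1.57])); print(s.x.round(3),s.cost)
N=22; qs=[q+(s.x-q)*i/N for i in range(1,N+1)]
r,x,R=rows(qs,np.array(o['ee_pos']),Ro.from_euler('xyz',o['eef_rot']))
print(x,R.as_euler('xyz'))
print('maxturn',max(np.linalg.norm(a[3:6]) for a in r),'maxshift',max(np.linalg.norm(a[:3]) for a in r),'maxnum',np.abs(np.array(r)[:,3:6]).max(), 'dq',((s.x-q)/N/.1).round(2))
for i in range(0,N,5): print([[float(v) for v in a] for a in r[i:i+5]], fk(qs[i],P)[0].round(2))
# clip
c=lambda u,v:(140+u/4,150+v/4); t=lambda u,v:(140+u/4,130+v/4)
for a,b in(((215,313),(100,178)),((182,356),(27,168)),((85,302),(38,73)),((180,385),(27,168))): print('clip',*two(ray('side',*c(*a)),ray('top',*t(*b))))
for a,b in(((322,333),(218,240)),((538,72),(608,283)),((275,302),(228,178)),((212,372),(133,160))): print('lip',*two(ray('side',*c(*a)),ray('top',*t(*b))))
E
```

```text
[ 0.077 -0.011  2.52   3.265  0.927 -1.644] 0.005596846807252711
[0.49290967 0.04753474 0.25514559] [-3.13160065 -1.55628739 -0.03114646]
maxturn 0.18552088831180172 maxshift 0.05873670062235365 maxnum 0.165 dq [ 0.14  0.09  0.41  1.62 -0.24 -0.79]
[[0.055, -0.013, 0.016, 0.031, 0.164, -0.081, -1.0], [0.053, -0.01, 0.017, 0.02, 0.165, -0.069, -1.0], [0.048, -0.007, 0.018, 0.01, 0.164, -0.058, -1.0], [0.046, -0.004, 0.018, -0.001, 0.161, -0.045, -1.0], [0.04, -0.002, 0.019, -0.014, 0.157, -0.034, -1.0]] [ 0.43 -0.09  0.39]
[[0.037, 0.001, 0.017, -0.027, 0.151, -0.023, -1.0], [0.032, 0.002, 0.017, -0.04, 0.143, -0.011, -1.0], [0.027, 0.005, 0.014, -0.052, 0.134, -0.002, -1.0], [0.023, 0.006, 0.013, -0.066, 0.122, 0.007, -1.0], [0.017, 0.008, 0.01, -0.078, 0.109, 0.016, -1.0]] [0.44 0.14 0.33]
[[0.013, 0.009, 0.007, -0.088, 0.094, 0.022, -1.0], [0.008, 0.011, 0.004, -0.099, 0.078, 0.028, -1.0], [0.003, 0.013, 0.001, -0.106, 0.061, 0.031, -1.0], [-0.001, 0.014, -0.003, -0.113, 0.044, 0.035, -1.0], [-0.006, 0.015, -0.005, -0.119, 0.026, 0.035, -1.0]] [0.46 0.25 0.38]
[[-0.01, 0.017, -0.00
[... 175 characters left out ...]
4, 0.028, -1.0], [-0.025, 0.024, -0.018, -0.121, -0.054, 0.025, -1.0]] [0.51 0.21 0.39]
[[-0.029, 0.025, -0.018, -0.119, -0.067, 0.02, -1.0], [-0.033, 0.028, -0.019, -0.116, -0.077, 0.016, -1.0]] [0.51 0.08 0.29]
clip [0.62163839 0.27162817 0.25099003] 0.002245767309751406
clip [0.62136956 0.31882578 0.26411198] 0.00725951645605827
clip [0.69144676 0.31374725 0.27104383] 0.0012476656495043817
clip [0.62303128 0.32532656 0.24102817] 0.009765567594588829
lip [0.58679415 0.19953499 0.16498062] 0.004060103252325583
lip [ 0.56173538 -0.10441585  0.1570119 ] 0.002256095831668791
lip [0.63191066 0.19218335 0.16620948] 0.0030245696634276977
lip [0.64153376 0.26537649 0.168821  ] 0.007419754370700934
```

```bash
python3 - <<'E'
from plan import *
from h import *
o=ctrl.get_obs(); q=np.array(o['qpos'])
for z in(.25,.18,.1):
    s=ik(np.array([.5,.04,z]),hor(0),np.array([0,.1,2.3,3.1,.9,-1.57])); print(z,s.x.round(3),s.cost)
s=ik(np.array([.505,.04,.25]),hor(0),np.array([0,.1,2.3,3.1,.9,-1.57]));print(s.cost)
N=31; qs=[q+(s.x-q)*i/N for i in range(1,N+1)]
r,x,R=rows(qs,np.array(o['ee_pos']),Ro.from_euler('xyz',o['eef_rot']))
print(x,R.as_matrix().round(3).tolist())
print('maxturn',max(np.linalg.norm(a[3:6]) for a in r))
for i in range(0,N,5): print([[float(v) for v in a] for a in r[i:i+5]], fk(qs[i],P)[0].round(2))
E
```

```text
0.25 [ 0.016  0.038  2.513  3.161  0.98  -1.581] 2.9959534442373814e-10
0.18 [ 0.016  0.341  2.509  3.158  1.279 -1.576] 1.2454492158913245e-09
0.1 [ 0.016  0.691  2.446  3.158  1.566 -1.571] 4.082630596706707e-09
2.6782819232949203e-10
[0.50469138 0.04035611 0.2494945 ] [[-0.0, -0.0, 1.0], [0.0, -1.0, -0.0], [1.0, 0.0, 0.0]]
maxturn 0.12833549781724463
[[0.038, -0.009, 0.013, 0.026, 0.113, -0.055, -1.0], [0.036, -0.008, 0.013, 0.021, 0.113, -0.05, -1.0], [0.035, -0.006, 0.014, 0.017, 0.113, -0.045, -1.0], [0.032, -0.005, 0.015, 0.011, 0.112, -0.038, -1.0], [0.032, -0.003, 0.014, 0.006, 0.112, -0.033, -1.0]] [ 0.42 -0.11  0.4 ]
[[0.029, -0.003, 0.015, -0.001, 0.111, -0.028, -1.0], [0.027, -0.001, 0.014, -0.006, 0.108, -0.021, -1.0], [0.025, -0.001, 0.013, -0.013, 0.106, -0.017, -1.0], [0.023, 0.001, 0.013, -0.019, 0.103, -0.01, -1.0], [0.02, 0.002, 0.012, -0.026, 0.099, -0.006, -1.0]] [0.44 0.05 0.32]
[[0.018, 0.003, 0.011, -0.033, 0.095, -0.001, -1.0], [0.017, 0.003, 0.01, -0.039, 0.09, 0.003, -1.0], [0.013, 0.005, 0.009, -0.045, 0.084, 0.008, -1.0], [0.012, 0.005, 0.008, -0.051, 0.
[... 297 characters left out ...]
 0.01, -0.002, -0.079, 0.032, 0.023, -1.0]] [0.46 0.24 0.36]
[[-0.003, 0.011, -0.003, -0.082, 0.023, 0.024, -1.0], [-0.006, 0.012, -0.005, -0.085, 0.014, 0.024, -1.0], [-0.008, 0.013, -0.006, -0.087, 0.006, 0.024, -1.0], [-0.009, 0.014, -0.007, -0.088, -0.002, 0.023, -1.0], [-0.012, 0.015, -0.009, -0.089, -0.01, 0.021, -1.0]] [0.5  0.22 0.38]
[[-0.013, 0.015, -0.009, -0.089, -0.018, 0.02, -1.0], [-0.015, 0.017, -0.011, -0.089, -0.025, 0.018, -1.0], [-0.017, 0.017, -0.011, -0.088, -0.032, 0.016, -1.0], [-0.018, 0.019, -0.012, -0.088, -0.039, 0.014, -1.0], [-0.02, 0.019, -0.013, -0.087, -0.045, 0.011, -1.0]] [0.53 0.14 0.34]
[[-0.022, 0.02, -0.013, -0.085, -0.05, 0.009, -1.0]] [0.51 0.04 0.25]
```

Request:
{"op": "jog_arm", "data": {
  "motion": [
    [0.038, -0.009, 0.013, 0.026, 0.113, -0.055, -1],
    [0.036, -0.008, 0.013, 0.021, 0.113, -0.05, -1],
    [0.035, -0.006, 0.014, 0.017, 0.113, -0.045, -1],
    [0.032, -0.005, 0.015, 0.011, 0.112, -0.038, -1],
    [0.032, -0.003, 0.014, 0.006, 0.112, -0.033, -1]
  ]
}}

```text
time_s: 2.5
ee_pos: [0.4373, 0.0252, 0.3292]
eef_rot: [2.928, -0.231, 1.561]
force: [0.9, 0.6, -0.6]
grip_width: 0.0003
grip_force: 0.0
```

Request:
{"op": "jog_arm", "data": {
  "motion": [
    [0.029, -0.003, 0.015, -0.001, 0.111, -0.028, -1],
    [0.027, -0.001, 0.014, -0.006, 0.108, -0.021, -1],
    [0.025, -0.001, 0.013, -0.013, 0.106, -0.017, -1],
    [0.023, 0.001, 0.013, -0.019, 0.103, -0.01, -1],
    [0.02, 0.002, 0.012, -0.026, 0.099, -0.006, -1]
  ]
}}

```text
time_s: 3.0
ee_pos: [0.441, 0.1644, 0.3198]
eef_rot: [2.745, -0.715, 1.816]
force: [0.5, -0.0, 0.9]
grip_width: 0.0001
grip_force: 0.0
```

Request:
{"op": "jog_arm", "data": {
  "motion": [
    [0.018, 0.003, 0.011, -0.033, 0.095, -0.001, -1],
    [0.017, 0.003, 0.01, -0.039, 0.09, 0.003, -1],
    [0.013, 0.005, 0.009, -0.045, 0.084, 0.008, -1],
    [0.012, 0.005, 0.008, -0.051, 0.078, 0.011, -1],
    [0.009, 0.006, 0.006, -0.058, 0.071, 0.014, -1]
  ]
}}

```text
time_s: 3.5
ee_pos: [0.4583, 0.2384, 0.3539]
eef_rot: [2.241, -1.079, 2.163]
force: [-0.3, -0.6, 0.6]
grip_width: 0.0004
grip_force: 0.0
```

```bash
python3 -c "from h import *;log()"
```

```text
3.5 [-0.108 -0.079  2.047  1.383  1.224 -0.722] [0.4583 0.2384 0.3539] [ 2.241 -1.079  2.163] [-0.3 -0.6  0.6]
```

On track, with q4 flipping as planned.

Request:
{"op": "jog_arm", "data": {
  "motion": [
    [0.007, 0.007, 0.005, -0.062, 0.063, 0.018, -1],
    [0.005, 0.008, 0.003, -0.068, 0.056, 0.019, -1],
    [0.003, 0.008, 0.001, -0.072, 0.049, 0.022, -1],
    [0.001, 0.01, 0.0, -0.076, 0.039, 0.023, -1],
    [-0.002, 0.01, -0.002, -0.079, 0.032, 0.023, -1]
  ]
}}

```text
time_s: 4.0
ee_pos: [0.4936, 0.2335, 0.3793]
eef_rot: [1.41, -1.252, 2.675]
force: [0.8, 0.2, 0.3]
grip_width: 0.0005
grip_force: 0.0
```

Request:
{"op": "jog_arm", "data": {
  "motion": [
    [-0.003, 0.011, -0.003, -0.082, 0.023, 0.024, -1],
    [-0.006, 0.012, -0.005, -0.085, 0.014, 0.024, -1],
    [-0.008, 0.013, -0.006, -0.087, 0.006, 0.024, -1],
    [-0.009, 0.014, -0.007, -0.088, -0.002, 0.023, -1],
    [-0.012, 0.015, -0.009, -0.089, -0.01, 0.021, -1]
  ]
}}

```text
time_s: 4.5
ee_pos: [0.5248, 0.1643, 0.3539]
eef_rot: [0.67, -1.344, 2.997]
force: [1.1, 0.2, 0.8]
grip_width: 0.0004
grip_force: 0.0
```

Request:
{"op": "jog_arm", "data": {
  "motion": [
    [-0.013, 0.015, -0.009, -0.089, -0.018, 0.02, -1],
    [-0.015, 0.017, -0.011, -0.089, -0.025, 0.018, -1],
    [-0.017, 0.017, -0.011, -0.088, -0.032, 0.016, -1],
    [-0.018, 0.019, -0.012, -0.088, -0.039, 0.014, -1],
    [-0.02, 0.019, -0.013, -0.087, -0.045, 0.011, -1]
  ]
}}

```text
time_s: 5.0
ee_pos: [0.5139, 0.063, 0.2703]
eef_rot: [0.103, -1.526, 3.124]
force: [0.8, 0.4, 0.2]
grip_width: -0.0001
grip_force: 0.0
```

Request:
{"op": "jog_arm", "data": {
  "motion": [
    [-0.022, 0.02, -0.013, -0.085, -0.05, 0.009, -1],
    [0, 0, 0, 0, 0, 0, -1]
  ]
}}

```text
time_s: 5.2
ee_pos: [0.5031, 0.0425, 0.247]
eef_rot: [-2.446, -1.562, -0.693]
force: [0.0, -0.2, 0.7]
grip_width: -0.0001
grip_force: 0.0
```

```bash
python3 -c "
from h import *;log()
im=save('wrist','w1');s=save('side','s1');t=save('top','t1')
c=cv2.resize(s[150:290,140:320],None,fx=4,fy=4,interpolation=cv2.INTER_CUBIC)
cv2.imwrite('pics/w1s.png',np.hstack([im[:, :],cv2.resize(s[130:290,140:260],(288,384),interpolation=cv2.INTER_CUBIC)]))"
```

```text
5.2 [ 0.022  0.05   2.509  3.165  0.981 -1.578] [0.5031 0.0425 0.247 ] [-2.446 -1.562 -0.693] [ 0.  -0.2  0.7]
```

View pics/w1s.png

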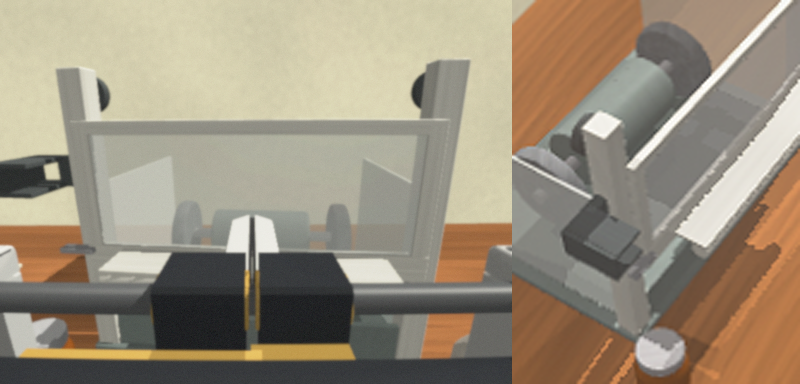

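The wrist view shows the clip on the left at (0–73, 153–198), opening toward the window. The pointer tab is below it at about (62–97, 248), and the gripper body lies flat.

```bash
python3 -c "
from h import *
im=cv2.imread('pics/w1.png'); cv2.imwrite('pics/w1c.png',cv2.resize(im[140:260,0:160],None,fx=5,fy=5,interpolation=cv2.INTER_CUBIC))
K,k,R,t=cam('wrist'); print(-R.T@t,R[2],K[0,0])"
```

```text
[0.32342755 0.04150844 0.31947448] [ 0.96945248  0.00841468 -0.24513483] 293.8151308375656
```

View pics/w1c.png

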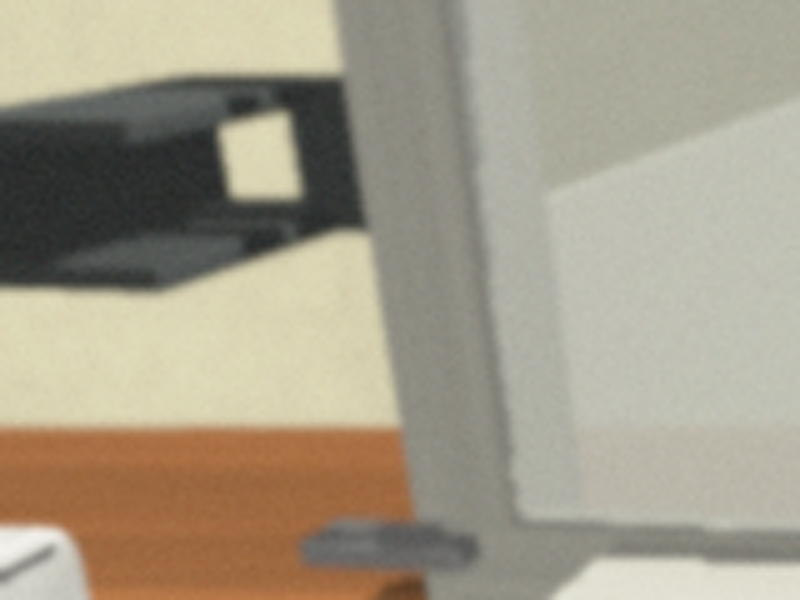

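```bash
python3 -c "
from h import *
for nm,u,v,y in(('clipmid',144,205,.2715),('cliptop',122,120,.2715),('clipbot',163,290,.2715),('ptr',302,552,.2675)):
    o,d=ray('wrist',u/5,140+v/5)
    print(nm,o+d*(y-o[1])/d[1],'x622',o+d*(.622-o[0])/d[0])
im=cv2.imread('pics/w1.png');g=cv2.cvtColor(im,cv2.COLOR_BGR2GRAY)
print(g[150:205,30].tolist()); print(g[240:262,65].tolist())
c=lambda u,v:(140+u/4,150+v/4)
print(proj('side',[[.622,.2715,z] for z in(.21,.23,.25,.27)]))
"
```

```text
clipmid [0.61041465 0.2715     0.25823626] x622 [0.622      0.2807845  0.25576414]
cliptop [0.60891564 0.2715     0.27598763] x622 [0.622      0.28204087 0.27399456]
clipbot [0.61110086 0.2715     0.24003263] x622 [0.622      0.28021374 0.2370228 ]
ptr [0.63235402 0.2675     0.1707303 ] x622 [0.622      0.25992563 0.17571563]
[210, 210, 211, 209, 202, 179, 130, 93, 96, 100, 103, 100, 100, 92, 89, 82, 81, 71, 58, 46, 44, 45, 49, 43, 49, 45, 46, 45, 49, 43, 47, 45, 45, 45, 43, 47, 62, 73, 80, 87, 87, 88, 86, 81, 69, 62, 63, 95, 142, 187, 208, 212, 214, 213, 213]
[117, 115, 116, 116, 118, 110, 101, 99, 104, 109, 105, 102, 108, 109, 112, 116, 120, 122, 127, 134, 137, 142]
[[195.4453403  237.8715538 ]
 [194.7911668  233.23644734]
 [194.12257289 228.48337627]
 [193.43914946 223.6082695 ]]
```

Request:
{"op": "jog_arm", "data": {
  "motion": [
    [-0.03, 0, 0, 0, 0, 0, -1],
    [-0.035, 0, 0, 0, 0, 0, -1],
    [-0.035, 0, 0, 0, 0, 0, -1],
    [-0.035, 0, 0, 0, 0, 0, -1],
    [-0.005, 0, 0, 0, 0, 0, -1]
  ]
}}

```text
time_s: 5.85
ee_pos: [0.5033, 0.0439, 0.1037]
eef_rot: [-2.603, -1.558, -0.533]
force: [-0.6, -0.2, 0.2]
grip_width: 0.0007
grip_force: 0.0
```

Request:
{"op": "jog_arm", "data": {
  "motion": [
    [0, 0, 0.025, 0, 0, 0, -1],
    [0, 0, 0.03, 0, 0, 0, -1],
    [0, 0, 0.03, 0, 0, 0, -1],
    [0, 0, 0.02, 0, 0, 0, -1],
    [0, 0, 0, 0, 0, 0, -1]
  ]
}}

```text
time_s: 6.35
ee_pos: [0.6111, 0.0442, 0.1126]
eef_rot: [-0.999, -1.564, -2.138]
force: [-0.5, -0.0, -0.5]
grip_width: 0.0007
grip_force: 0.0
```

```bash
python3 -c "
from h import *;log()
im=save('wrist','w2');s=save('side','s2')
cv2.imwrite('pics/w2s.png',np.hstack([im,cv2.resize(s[130:290,160:280],(288,384),interpolation=cv2.INTER_CUBIC)]))"
```

```text
6.35 [ 0.018  0.669  2.207  3.155  1.308 -1.568] [0.6111 0.0442 0.1126] [-0.999 -1.564 -2.138] [-0.5 -0.  -0.5]
```

View pics/w2s.png

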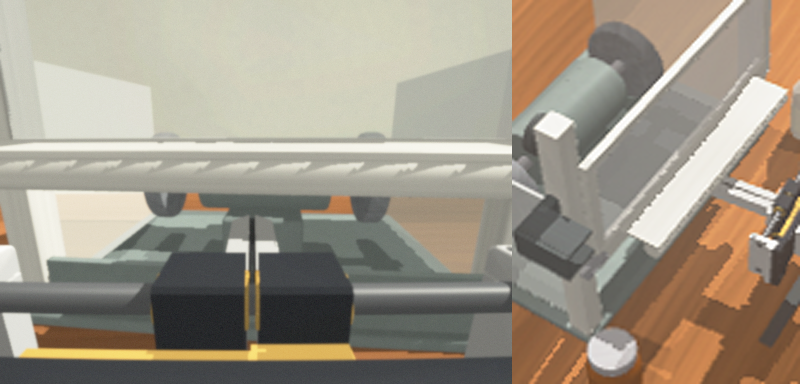

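The fingertips are under the lip roll (roll at rows 165–190, tips at about (252,215)), with no contact yet. I'll raise slowly.

Request:
{"op": "jog_arm", "data": {
  "motion": [
    [0.004, 0, 0, 0, 0, 0, -1],
    [0.004, 0, 0, 0, 0, 0, -1],
    [0.004, 0, 0, 0, 0, 0, -1]
  ]
}}

```text
time_s: 6.75
ee_pos: [0.6084, 0.044, 0.1209]
eef_rot: [-2.091, -1.564, -1.046]
force: [-0.6, -0.1, 0.2]
grip_width: 0.0004
grip_force: 0.0
```

Request:
{"op": "jog_arm", "data": {
  "motion": [
    [0.003, 0, 0, 0, 0, 0, -1],
    [0.003, 0, 0, 0, 0, 0, -1]
  ]
}}

```text
time_s: 6.95
ee_pos: [0.6087, 0.0439, 0.1268]
eef_rot: [-2.062, -1.564, -1.075]
force: [0.6, -0.7, -0.4]
grip_width: 0.0004
grip_force: 0.0
```

Request:
{"op": "jog_arm", "data": {
  "motion": [
    [0.003, 0, 0, 0, 0, 0, -1],
    [0.003, 0, 0, 0, 0, 0, -1]
  ]
}}

```text
time_s: 7.15
ee_pos: [0.6088, 0.0438, 0.1326]
eef_rot: [-2.075, -1.564, -1.063]
force: [0.2, -0.4, -0.5]
grip_width: 0.0003
grip_force: 0.0
```

Request:
{"op": "jog_arm", "data": {
  "motion": [
    [0.003, 0, 0, 0, 0, 0, -1],
    [0.003, 0, 0, 0, 0, 0, -1]
  ]
}}

```text
time_s: 7.35
ee_pos: [0.6087, 0.0438, 0.1381]
eef_rot: [-2.242, -1.564, -0.896]
force: [2.8, 0.3, -4.2]
grip_width: 0.0006
grip_force: 2.1
```

Request:
{"op": "jog_arm", "data": {
  "motion": [
    [0.003, 0, 0, 0, 0, 0, -1],
    [0.003, 0, 0, 0, 0, 0, -1]
  ]
}}

```text
time_s: 7.55
ee_pos: [0.6087, 0.0438, 0.1444]
eef_rot: [-2.159, -1.564, -0.978]
force: [0.7, 0.2, -4.6]
grip_width: 0.0004
grip_force: 2.1
```

Contact: about 4.5 N at TCP z ≈ 0.138, and the window is moving. I'll carry on steadily.

Request:
{"op": "jog_arm", "data": {
  "motion": [
    [0.004, 0, 0, 0, 0, 0, -1],
    [0.004, 0, 0, 0, 0, 0, -1],
    [0.004, 0, 0, 0, 0, 0, -1],
    [0.004, 0, 0, 0, 0, 0, -1],
    [0.004, 0, 0, 0, 0, 0, -1]
  ]
}}

```text
time_s: 8.05
ee_pos: [0.6088, 0.0438, 0.1647]
eef_rot: [-2.107, -1.564, -1.031]
force: [-1.3, 2.1, -4.8]
grip_width: 0.0002
grip_force: 2.2
```

Request:
{"op": "jog_arm", "data": {
  "motion": [
    [0.004, 0, 0, 0, 0, 0, -1],
    [0.004, 0, 0, 0, 0, 0, -1],
    [0.004, 0, 0, 0, 0, 0, -1],
    [0.004, 0, 0, 0, 0, 0, -1],
    [0.004, 0, 0, 0, 0, 0, -1]
  ]
}}

```text
time_s: 8.55
ee_pos: [0.6089, 0.0436, 0.1847]
eef_rot: [-2.088, -1.564, -1.049]
force: [-2.2, 2.8, -3.5]
grip_width: 0.0004
grip_force: 2.3
```

Request:
{"op": "jog_arm", "data": {
  "motion": [
    [0.004, 0, 0, 0, 0, 0, -1],
    [0.004, 0, 0, 0, 0, 0, -1],
    [0.004, 0, 0, 0, 0, 0, -1],
    [0.004, 0, 0, 0, 0, 0, -1],
    [0, 0, 0, 0, 0, 0, -1]
  ]
}}

```text
time_s: 9.05
ee_pos: [0.6091, 0.0433, 0.2014]
eef_rot: [-1.8, -1.565, -1.338]
force: [-1.3, 0.4, -1.0]
grip_width: 0.0005
grip_force: 0.6
```

```bash
python3 -c "
from h import *;log()
s=save('side','s3');w=save('wrist','w3')
cv2.imwrite('pics/s3c.png',np.hstack([cv2.resize(s[195:275,155:225],(490,560),interpolation=cv2.INTER_CUBIC),cv2.resize(w[:,:200],(300,560))]))"
```

```text
9.05 [ 0.017  0.387  2.254  3.157  1.069 -1.572] [0.6091 0.0433 0.2014] [-1.8   -1.565 -1.338] [-1.3  0.4 -1. ]
```

View pics/s3c.png

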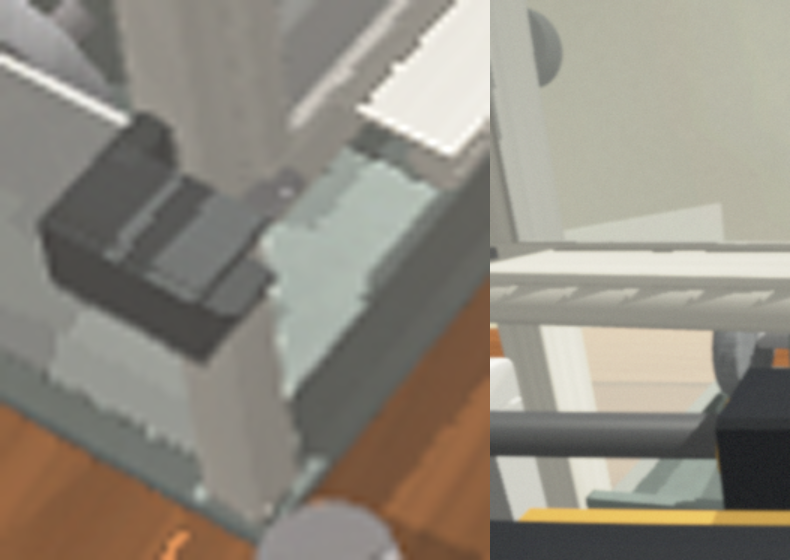

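The side view shows the pointer tab at crop (250–300,190), just beside and behind the upper prong. From the earlier measurement about 20 mm remains. I'll push 15 mm more, back off and check from the wrist.

Request:
{"op": "jog_arm", "data": {
  "motion": [
    [0.004, 0, 0, 0, 0, 0, -1],
    [0.004, 0, 0, 0, 0, 0, -1],
    [0.004, 0, 0, 0, 0, 0, -1],
    [0.003, 0, 0, 0, 0, 0, -1],
    [0, 0, 0, 0, 0, 0, -1]
  ]
}}

```text
time_s: 9.65
ee_pos: [0.6091, 0.0433, 0.2163]
eef_rot: [-1.846, -1.565, -1.292]
force: [0.1, -0.5, -0.3]
grip_width: 0.0002
grip_force: 0.3
```

Request:
{"op": "jog_arm", "data": {
  "motion": [
    [-0.01, 0, 0, 0, 0, 0, -1],
    [-0.02, 0, 0, 0, 0, 0, -1],
    [0, 0, -0.03, 0, 0, 0, -1],
    [0, 0, -0.04, 0, 0, 0, -1],
    [0, 0, -0.035, 0, 0, 0, -1]
  ]
}}

```text
time_s: 10.15
ee_pos: [0.5022, 0.0432, 0.1851]
eef_rot: [-2.109, -1.564, -1.028]
force: [0.9, 0.3, -0.3]
grip_width: 0.0005
grip_force: 0.0
```

Request:
{"op": "jog_arm", "data": {
  "motion": [
    [0.03, 0, 0, 0, 0, 0, -1],
    [0.03, 0, 0, 0, 0, 0, -1],
    [0, 0, 0, 0, 0, 0, -1]
  ]
}}

```text
time_s: 10.45
ee_pos: [0.5044, 0.0429, 0.2503]
eef_rot: [-0.814, -1.563, -2.323]
force: [-0.4, 0.2, 0.2]
grip_width: 0.0007
grip_force: 0.0
```

```bash
python3 -c "
from h import *;log()
w=save('wrist','w4');s=save('side','s4')
cv2.imwrite('pics/w4c.png',cv2.resize(w[120:240,0:160],None,fx=5,fy=5,interpolation=cv2.INTER_CUBIC))"
```

```text
10.45 [ 0.022  0.053  2.506  3.163  0.993 -1.577] [0.5044 0.0429 0.2503] [-0.814 -1.563 -2.323] [-0.4  0.2  0.2]
```

View pics/w4c.png

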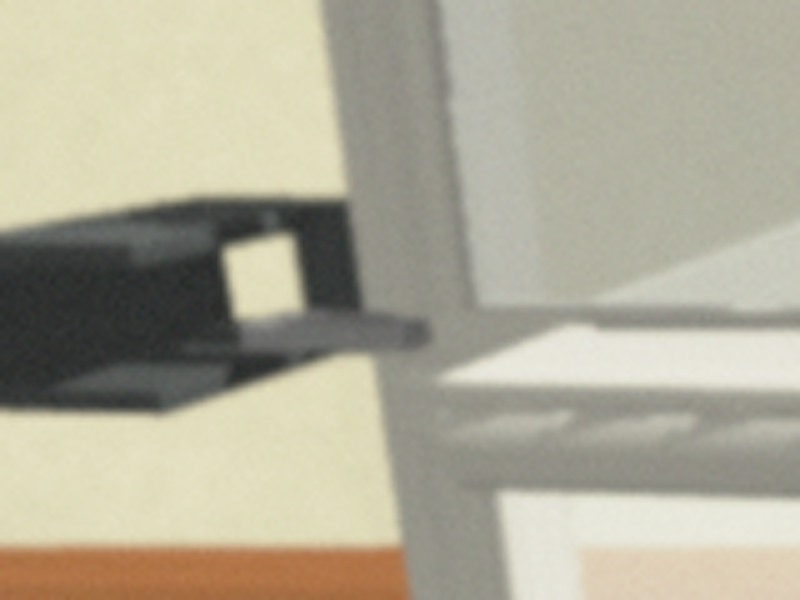

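```bash
python3 -c "
from h import *
for nm,u,v,y in(('clipmid',144,326,.2715),('cliptop',124,243,.2715),('clipbot',164,411,.2715),('ptrmid',238,337,.2675)):
    o,d=ray('wrist',u/5,120+v/5)
    print(nm,o+d*(y-o[1])/d[1])
w=cv2.imread('pics/w4.png');g=cv2.cvtColor(w,cv2.COLOR_BGR2GRAY)
for c in(26,30,32,46,48,50,55): print(c,g[160:206,c].tolist())
"
```

```text
clipmid [0.61027274 0.2715     0.25057361]
cliptop [0.60921687 0.2715     0.26798009]
clipbot [0.6112028  0.2715     0.23216214]
ptrmid [0.63138084 0.2675     0.24314956]
26 [194, 150, 100, 80, 88, 103, 104, 102, 98, 85, 79, 75, 68, 56, 51, 51, 46, 49, 46, 49, 50, 52, 53, 53, 50, 52, 50, 46, 48, 49, 46, 55, 60, 80, 86, 87, 88, 85, 70, 63, 59, 71, 132, 193, 217, 218]
30 [171, 121, 77, 74, 84, 99, 104, 102, 94, 91, 82, 80, 69, 56, 46, 44, 49, 52, 52, 50, 48, 49, 42, 50, 48, 49, 51, 53, 50, 45, 51, 49, 60, 78, 85, 89, 88, 85, 77, 67, 62, 75, 123, 184, 214, 216]
32 [145, 97, 73, 66, 77, 90, 100, 100, 94, 89, 85, 78, 63, 53, 51, 50, 48, 50, 46, 47, 53, 49, 50, 49, 48, 51, 48, 47, 50, 50, 49, 50, 61, 79, 89, 91, 90, 90, 88, 84, 81, 89, 128, 183, 212, 219]
46 [90, 68, 68, 62, 57, 54, 47, 59, 101, 158, 196, 211, 208, 202, 201, 197, 189, 178, 164, 152, 143, 135, 123, 105, 77, 72, 62, 57, 63, 69, 67, 57, 54, 59, 55, 51, 63, 102, 160, 200, 215, 218, 220, 219, 218, 219]
48 [94, 69, 63, 61, 52, 52, 53, 74, 126, 176, 211, 218, 219, 219, 218, 220, 219, 217, 218, 215, 215, 215, 200, 168, 128, 111, 97, 91, 89, 86, 72, 54, 52, 45, 49, 52, 85, 141, 193, 213, 216, 217, 218, 217, 218, 218]
50 [95, 72, 64, 58, 55, 50, 61, 102, 158, 203, 216, 220, 219, 219, 221, 216, 219, 220, 217, 218, 218, 217, 206, 175, 149, 128, 112, 107, 105, 96, 78, 57, 53, 50, 53, 73, 124, 181, 211, 218, 218, 217, 217, 216, 216, 218]
55 [94, 69, 69, 77, 77, 83, 114, 164, 205, 218, 219, 219, 220, 219, 220, 219, 218, 219, 219, 219, 216, 209, 183, 155, 135, 121, 111, 108, 104, 99, 82, 60, 52, 61, 107, 164, 199, 215, 217, 219, 219, 219, 218, 219, 217, 216]
```

The wrist view shows the pointer tip in the gap at crop (238,337), below the mid-gap at about (144,326). Measured in the same picture, it is about 7.5 mm low. I'll go back under and push to TCP z ≈ 0.2238.

Request:
{"op": "jog_arm", "data": {
  "motion": [
    [-0.03, 0, 0, 0, 0, 0, -1],
    [-0.03, 0, 0, 0, 0, 0, -1],
    [0, 0, 0, 0, 0, 0, -1]
  ]
}}

```text
time_s: 10.85
ee_pos: [0.5029, 0.0431, 0.1786]
eef_rot: [-2.809, -1.554, -0.329]
force: [-0.9, 0.3, 0.1]
grip_width: 0.0002
grip_force: 0.0
```

Request:
{"op": "jog_arm", "data": {
  "motion": [
    [0, 0, 0.025, 0, 0, 0, -1],
    [0, 0, 0.03, 0, 0, 0, -1],
    [0, 0, 0.03, 0, 0, 0, -1],
    [0, 0, 0.02, 0, 0, 0, -1],
    [0, 0, 0, 0, 0, 0, -1]
  ]
}}

```text
time_s: 11.35
ee_pos: [0.6104, 0.0435, 0.1869]
eef_rot: [-1.727, -1.565, -1.41]
force: [-0.9, -0.0, -0.2]
grip_width: 0.0004
grip_force: 0.0
```

Request:
{"op": "jog_arm", "data": {
  "motion": [
    [0.006, 0, 0, 0, 0, 0, -1],
    [0.006, 0, 0, 0, 0, 0, -1],
    [0.005, 0, 0, 0, 0, 0, -1],
    [0, 0, 0, 0, 0, 0, -1]
  ]
}}

```text
time_s: 11.75
ee_pos: [0.6087, 0.0435, 0.2037]
eef_rot: [-1.846, -1.565, -1.292]
force: [0.5, -0.4, 0.3]
grip_width: 0.0003
grip_force: 0.0
```

Request:
{"op": "jog_arm", "data": {
  "motion": [
    [0.005, 0, 0, 0, 0, 0, -1],
    [0.004, 0, 0, 0, 0, 0, -1],
    [0.003, 0, 0, 0, 0, 0, -1],
    [0.003, 0, 0, 0, 0, 0, -1],
    [0.003, 0, 0, 0, 0, 0, -1]
  ]
}}

```text
time_s: 12.25
ee_pos: [0.6089, 0.0434, 0.2199]
eef_rot: [-2.287, -1.563, -0.851]
force: [2.8, 0.2, -4.6]
grip_width: 0.0006
grip_force: 2.3
```

Request:
{"op": "jog_arm", "data": {
  "motion": [
    [0.002, 0, 0, 0, 0, 0, -1],
    [0, 0, 0, 0, 0, 0, -1]
  ]
}}

```text
time_s: 12.45
ee_pos: [0.609, 0.0434, 0.2225]
eef_rot: [-2.083, -1.564, -1.054]
force: [0.9, 0.8, -2.7]
grip_width: 0.0005
grip_force: 1.3
```

Now 1.5 mm more, then back off and check.

Request:
{"op": "jog_arm", "data": {
  "motion": [
    [0.0015, 0, 0, 0, 0, 0, -1],
    [0, 0, 0, 0, 0, 0, -1]
  ]
}}

```text
time_s: 12.65
ee_pos: [0.609, 0.0434, 0.2238]
eef_rot: [-2.104, -1.564, -1.033]
force: [0.1, 0.4, -3.0]
grip_width: 0.0004
grip_force: 1.7
```

Request:
{"op": "jog_arm", "data": {
  "motion": [
    [-0.01, 0, 0, 0, 0, 0, -1],
    [-0.02, 0, 0, 0, 0, 0, -1],
    [0, 0, -0.03, 0, 0, 0, -1],
    [0, 0, -0.04, 0, 0, 0, -1],
    [0, 0, -0.035, 0, 0, 0, -1]
  ]
}}

```text
time_s: 13.15
ee_pos: [0.5024, 0.043, 0.1938]
eef_rot: [-2.044, -1.564, -1.094]
force: [0.4, -0.2, 0.3]
grip_width: 0.0006
grip_force: 0.0
```

Request:
{"op": "jog_arm", "data": {
  "motion": [
    [0.03, 0, 0, 0, 0, 0, -1],
    [0.025, 0, 0, 0, 0, 0, -1],
    [0, 0, 0, 0, 0, 0, -1]
  ]
}}

```text
time_s: 13.45
ee_pos: [0.5045, 0.0428, 0.253]
eef_rot: [-0.94, -1.564, -2.198]
force: [0.6, 0.2, 0.2]
grip_width: 0.0002
grip_force: 0.0
```

```bash
python3 -c "
from h import *;log()
w=save('wrist','w5');s=save('side','s5')
cv2.imwrite('pics/w5c.png',np.hstack([cv2.resize(w[120:240,0:100],None,fx=5,fy=5,interpolation=cv2.INTER_CUBIC),cv2.resize(s[130:290,160:240],(300,600))]))"
```

```text
13.45 [ 0.022  0.04   2.505  3.163  0.979 -1.577] [0.5045 0.0428 0.253 ] [-0.94  -1.564 -2.198] [0.6 0.2 0.2]
```

View pics/w5c.png

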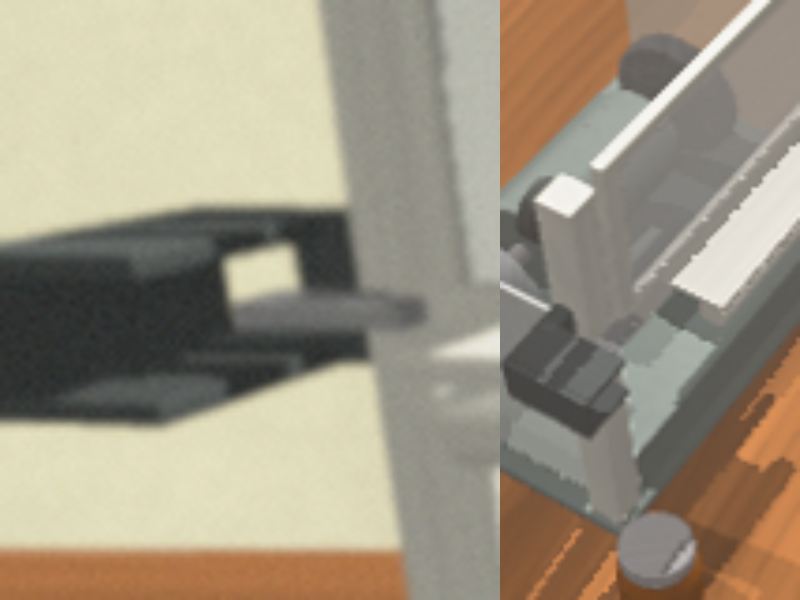

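The pointer tip is at crop (233,318), with clear space to both prongs. I'll check the number.

```bash
python3 -c "
from h import *
for nm,u,v,y in(('cliptop',126,254,.2715),('clipbot',164,423,.2715),('ptrmid',233,316,.2675)):
    o,d=ray('wrist',u/5,120+v/5)
    print(nm,o+d*(y-o[1])/d[1])
c=cam('wrist'); print((proj('wrist',[[.631,.2675,z] for z in(.24,.25,.26)],c)-[0,120])*5)
w=cv2.imread('pics/w5.png');g=cv2.cvtColor(w,cv2.COLOR_BGR2GRAY)
for c in(28,46,48,50,55): print(c,g[160:208,c].tolist())
"
```

```text
cliptop [0.60949807 0.2715     0.26904205]
clipbot [0.61086425 0.2715     0.23302471]
ptrmid [0.63132305 0.2675     0.25124896]
[[240.95242568 366.11191681]
 [233.00427633 321.89510237]
 [224.99134625 277.01409944]]
28 [217, 215, 187, 144, 99, 86, 79, 86, 102, 100, 99, 93, 90, 87, 80, 70, 59, 51, 48, 49, 49, 47, 50, 52, 52, 52, 51, 50, 49, 48, 48, 51, 49, 47, 54, 65, 82, 86, 89, 86, 82, 69, 56, 63, 98, 156, 199, 216]
46 [186, 139, 91, 73, 81, 82, 65, 53, 50, 54, 88, 149, 188, 205, 203, 202, 199, 192, 185, 168, 136, 111, 93, 87, 76, 69, 62, 62, 57, 51, 61, 71, 65, 55, 52, 49, 51, 52, 57, 92, 149, 197, 214, 216, 217, 217, 219, 220]
48 [187, 140, 93, 74, 81, 80, 68, 53, 53, 73, 116, 171, 206, 218, 220, 219, 219, 219, 213, 189, 154, 122, 109, 111, 107, 92, 78, 65, 58, 56, 63, 68, 66, 56, 50, 50, 50, 50, 74, 129, 184, 210, 217, 216, 217, 219, 216, 218]
50 [186, 143, 93, 72, 83, 76, 65, 51, 53, 86, 142, 190, 213, 219, 219, 219, 218, 218, 204, 175, 141, 114, 109, 108, 105, 92, 74, 66, 56, 54, 63, 71, 64, 52, 52, 52, 51, 66, 115, 170, 205, 215, 217, 216, 217, 216, 215, 217]
55 [188, 140, 90, 71, 74, 70, 72, 74, 105, 155, 196, 215, 218, 221, 218, 220, 216, 197, 168, 137, 127, 116, 108, 107, 101, 95, 81, 67, 59, 50, 62, 70, 64, 54, 51, 62, 106, 163, 201, 214, 218, 218, 218, 217, 219, 217, 215, 218]
```

Pointer is at 0.2512 and clip middle at 0.2510, so it is level. I'll clear off a bit more and hand in.

Request:
{"op": "jog_arm", "data": {
  "motion": [
    [0.025, 0, 0, 0, 0, 0, -1],
    [0.025, 0, 0, 0, 0, 0, -1],
    [0.025, 0, 0, 0, 0, 0, -1],
    [0, 0, 0, 0, 0, 0, -1],
    [0, 0, 0, 0, 0, 0, -1]
  ]
}}

```text
time_s: 14.05
ee_pos: [0.5044, 0.0423, 0.3231]
eef_rot: [-2.153, -1.564, -0.985]
force: [-0.1, -0.4, -0.4]
grip_width: 0.0004
grip_force: 0.0
```

```bash
python3 -c "
from h import *;log();print(ctrl.hand_in())"
```

```text
14.05 [ 0.02  -0.211  2.458  3.167  0.672 -1.585] [0.5044 0.0423 0.3231] [-2.153 -1.564 -0.985] [-0.1 -0.4 -0.4]
the job is handed in; nothing more can be done
None
```

I pushed the window up gently from beneath the lip with shut fingers until its pointer stood level in the clip gap (last measured within 1 mm), moved the arm clear without touching the bottle, jar or file, and handed the job in at 14 s.

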